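# Clamp the circuit board in the sliding-jaw holder

### The job

Secure the loose circuit board in the board holder: turn the black knob on the sliding carriage counter-clockwise to free it, slide the carriage up to the board so that the board is pushed square and flush against the fixed jaw and the carriage's sprung jaw is pressed in about halfway, then turn the knob clockwise until it is tight and let go. Be gentle, do not crush the board, and leave the other things on the bench where they are.

Things in the scene. Friction and masses are not known exactly. Their poses are not given: they have to be found in the camera images.
- holder: The board holder: dark steel base plate 150 x 300 x 12 mm fixed to the bench, origin at the centre of its underside, y along its long side and the slide. Fixed jaw at its -y end, carriage on a rail at its +y end. Two support strips along y at x = +-36 mm (8 mm wide, tops at z = 38 mm) carry the board. Nothing on it is higher than 87 mm.
- fixed_jaw: The fixed aluminium jaw, 100 mm wide in x, top at 52 mm above the bench. Origin on its clamping face at bench height, mid-width; axes as the holder's; the face looks to +y and lies at holder y = -105 mm.
- board: The loose green circuit board, 90 (x) x 100 (y) x 4 mm with components up to 9 mm above it, 150 g, lying flat on the support strips between the jaws, slightly askew. Origin at the centre of its underside (38 mm above the bench); its y runs along the slide. Flush against the fixed jaw its centre is 50 mm from the jaw's face.
- carriage (a joint): Slide of the carriage (aluminium block 50 x 50 mm, top 49 mm above the bench) in m: 0 fully open, growing to 0.090 towards the fixed jaw (holder -y). The gap between the jaw faces, sprung jaw at rest, is 160 mm minus this; both jaws just touch the 100 mm board at 0.060. Free, it drags with about 4 N; with the knob tight it is locked.
- jaw (a joint): How far the sprung jaw is pressed back into the carriage, in m: 0 at rest, 0.008 bottomed; 1.2 N per mm.
- jaw_face (a point): Middle of the sprung jaw's clamping face (dark steel bar 90 mm wide in x, 14 mm high, 8 mm thick, at 39 to 53 mm above the bench), 46 mm above the bench; the face looks to holder -y. It is 41 mm from the knob's axis when not pressed in.
- knob (a joint): Angle of the clamp knob in rad, growing clockwise seen from above: 0 fully loose, 1.5 hard stop when tight. The clamp bites above 1.0; below 0.9 the carriage is free. It starts tight, at about 1.35; tight means above 1.2. It stays where it is left; about 0.2 N m turns it.
- knob_grip (a point): Grip point on the vertical axis of the black clamp knob on top of the carriage, 75 mm above the bench. The knob is a bar 46 mm long (this point's x), 14 mm thick (its y), from 58 to 86 mm above the bench, on a round foot of 36 mm diameter. The point turns with the knob; at knob angle 0 its axes are the holder's (bar across the slide). It travels with the carriage.
- spool: Bystander: metal solder spool, 44 mm diameter, 34 mm high, standing on the bench on the robot side of the holder. Origin under its centre.
- driver: Bystander: screwdriver 170 mm long lying along the far side of the holder.
- flux: Bystander: small jar, 40 mm diameter, 85 mm high, standing past the fixed jaw's end of the holder. Origin under its centre.
- screw_tray: Bystander: white divided tray 90 x 120 x 22 mm on the left.
- multimeter: Bystander: green multimeter 170 x 85 x 38 mm lying on the left.
- brush: Bystander: brush 180 mm long lying on the right.
- fan: Bystander: flat black blower fan, about 100 x 68 x 14 mm, on the right.
Not all that is in view belongs to the job. What is shaped like the board but orange or white is not meant.

How it is judged:
On the way:
1. the knob is turned counter-clockwise until the carriage is free (knob angle below 0.9 rad) (value of joint knob below 0.9 rad), for 0.1 s.
At the end, for the whole second after the job is handed in: Knob above 1.2 rad; sprung jaw pressed in 1 to 7.2 mm; board at rest, flat on the strips (origin 35.5 to 41 mm up), square to the holder within 0.03 rad, centre under 52.5 mm from the fixed jaw's face and pressed on it by over 0.4 N (value of joint knob above 1.2 rad and value of joint jaw between 0.001 and 0.0072 m and y of board in the frame of fixed_jaw below 0.0525 m and contact force between fixed_jaw and board above 0.4 N and z of board in the frame of holder between 0.0355 and 0.041 m and angle between the x axis of board and the x axis of holder, either way round below 0.03 rad and linear speed of board below 0.01 m/s); the robot touches nothing.
It fails at once if the board is pressed on the fixed jaw with more than 40 N (contact force between fixed_jaw and board above 40 N).
It fails at once if a bystander (spool, driver, flux, screw_tray, multimeter, brush, fan) is moved by more than 30 mm (distance of any of spool, driver, flux, screw_tray, multimeter, brush, fan from where it was at the start of the episode above 0.03 m).
It also fails if it takes over 45 s, if anything falls off the work surface, if the arm or the gripper's body presses on something with over 40 N, if the wrist force passes 120 N, or if a joint passes its speed limit or range.

### The arm

A 6-joint arm with a two-finger parallel gripper is mounted at the origin on the work surface. World frame = base frame: x ahead of the robot, y to its left, z up, the work surface at z = 0. Lengths are in m, angles in rad, forces in N, time in s.
With the tool pointing down it reaches from about 0.3 to 0.775 m from the base axis. Payload 14.6 kg.
Tool frame: the origin (TCP) lies midway between the tips of the shut fingers; the grasp point (between the pads) lies 19 mm behind it (tcp_to_grasp is the distance from the TCP to the grasp point, in m); z points along the fingers, y is the line along which they close (so a half turn about z gives the same grasp; the last joint's range is limited). The gripper opens to 94 mm and grips with 3 to 60 N. Pads are 16 mm wide; open, the fingers measure 119 mm over their backs; the gripper's body (75 mm by 177 mm) begins 78 mm behind the grasp point.
Start: joints at [-1.185, 0.3, 1.521, -0, 1.321, -0.067], TCP at [0.241, -0.495, 0.205] pointing down, gripper open.
Joint ranges: [-3.03, 3.03], [-0.79, 2.21], [0.23, 2.52], [-1.04, 4.18], [0, 3.07], [-2.55, 2.55]. Speed limits (rad/s): [2.22, 2.22, 2.57, 3.14, 3.14, 3.14].

### API

Orientations are given as [roll, pitch, yaw] about the fixed x, y, z axes, in that order (R = Rz(yaw) Ry(pitch) Rx(roll)).
In Python, from station import * gives the robot as it stands.
- The arm moves only by the tool send_rows, never from a script. Its argument "motion" is a list of rows, each a list of 3 entries, a list of its own where there are three numbers: the shift along the tool's x, y, z in units of 0.03 m (1.0 is 0.03 m), then the turn, a rotation vector about the tool's x, y, z in units of 0.12 rad (1.0 is 0.12 rad), then the opening, from -1 (shut) to 1 (fully open). In form: [[[x, y, z], [rx, ry, rz], grip], ...]. A call has 1 to 12 rows; each row shifts and turns the commanded pose from where the row before left it, along the tool's axes as they then stand; what a row does not reach is not made up. A row lasts 1/10 s, in which the tool goes at most 50 mm and 8.59 degrees, less where a joint would pass 70% of its speed; a pose out of reach is approached as far as the arm can. A call with a number of a shift or a turn outside -1 to 1 is refused whole. A call with a gripper value outside its range is refused whole. The fingers move at their own pace and stop on an object; "squeeze" is the grip in N (left out, the last holds). Time passes only in rows, so rows that do not move let the fingers close. It gives the time, the measured TCP pose, the force, the opening and the grip force at its end, in the units of the state.
- get_obs(): the state, without advancing time (a new reading comes with each control period).
- camera(name): name is "scene" or "top"; returns a dict with "pixels" (480x640x3 uint8, red, green, blue), "depth" (480x640 float32, m along the optical axis (not along the pixel's ray), 0 where there is no reading), "fx", "fy", "cx", "cy" (pixels), "rvec" (rotation vector, rad) and "tvec" (3), from world to camera coordinates, as OpenCV has them. Camera axes: x right, y down, z forward; pixel columns grow to the right and rows downward; lengths in m; the calibration is good to about 2 mm. A picture is of the moment at which its call begins.
- hand_in(): hands the job in; it is judged then, once.
The state is a dict: "time_s": time; "qpos": joint angles; "joint_vel": joint speeds; "tau": joint torques, N m; "ee_pos": TCP position; "eef_rot": TCP orientation; "force": force on the tool from outside, world axes, zero at the start; "moment": the same for the moment, N m; "grip_width": finger opening in m; "grip_force": force on a finger pad.
Only numpy, scipy, OpenCV 4.12 (cv2) and the standard library are available. Lean on these libraries where they do the work, as an engineer would, in place of code of your own. Each camera call takes 0.05 s, during which the arm holds its last target. There are 200 camera calls.

## Working session

There is one attempt and no reset: what is moved stays moved. The work goes in short steps, Python scripts to look and compute and a tool call to move; the robot and the scene stay as the last step left them, time stands still between calls to the robot, and variables do not carry over. Pictures are saved under pics/ and viewed, at most 10 in all, crops included, and the job is handed in when it is done.

Besides the shell and the picture viewer there is one more tool, called as name(argument=value, ...), one argument or row to a line, values as JSON. send_rows: Moves the arm, as the interface text tells. Its arguments: {"type":"object","properties":{"motion":{"type":"array"},"squeeze":{"type":"number"}},"required":["motion"]}

```bash
mkdir -p pics; cat > h.py <<'E'
from station import *
import numpy as np, cv2
from scipy.spatial.transform import Rotation as Ro
def shot(n):
    c=camera(n); c['K']=np.array([[c['fx'],0,c['cx']],[0,c['fy'],c['cy']],[0,0,1.]]); c['R']=cv2.Rodrigues(np.array(c['rvec'],float))[0]; c['t']=np.array(c['tvec'],float).ravel(); return c
def ray(c,uv,z):
    uv=np.atleast_2d(np.array(uv,float)); d=np.c_[uv,np.ones(len(uv))]@np.linalg.inv(c['K']).T@c['R']; o=-c['R'].T@c['t']
    return o+d*((z-o[2])/d[:,2])[:,None]
def world(c):
    v,u=np.mgrid[:480,:640]; d=c['depth']; p=np.stack([(u-c['cx'])/c['fx']*d,(v-c['cy'])/c['fy']*d,d],-1)
    return (p-c['t'])@c['R']
def proj(c,P): 
    return cv2.projectPoints(np.atleast_2d(np.array(P,float)),c['R'],c['t'],c['K'],None)[0][:,0]
def save(n,im): cv2.imwrite('pics/'+n+'.png',im[...,::-1])
E
python3 - <<'E'
from h import *
print(get_obs())
for n in('top','scene'):
    c=shot(n); save(n+'0',c['pixels']); print(n,c['fx'],-c['R'].T@c['t'])
E
```

```text
{'time_s': 0.0, 'qpos': array([-1.18457838e+00,  3.00468470e-01,  1.52155983e+00, -2.21053513e-05,
        1.32070095e+00, -6.65835722e-02]), 'joint_vel': array([ 0.00060105, -0.0012193 ,  0.00078621,  0.00071419, -0.00046063,
       -0.00087003]), 'tau': array([ 5.79701482e-04, -5.31805301e+01, -3.52736807e+01,  7.08931102e-02,
        2.43788684e-02, -1.12987107e-04]), 'ee_pos': array([ 0.2405216 , -0.49433704,  0.20489676]), 'eef_rot': array([-3.14045715e+00, -5.42590824e-05,  4.52806967e-01]), 'force': array([0.23867178, 0.16091393, 0.04425221]), 'moment': array([ 0.02428644, -0.0383234 , -0.02269264]), 'grip_force': 0.0, 'grip_width': 0.09403344760784137}
top 581.8086592556423 [ 0.2854797  -0.04123632  1.55022076]
scene 463.53013091430665 [ 1.16968778 -0.35201257  0.70124734]
```

View pics/top0.png

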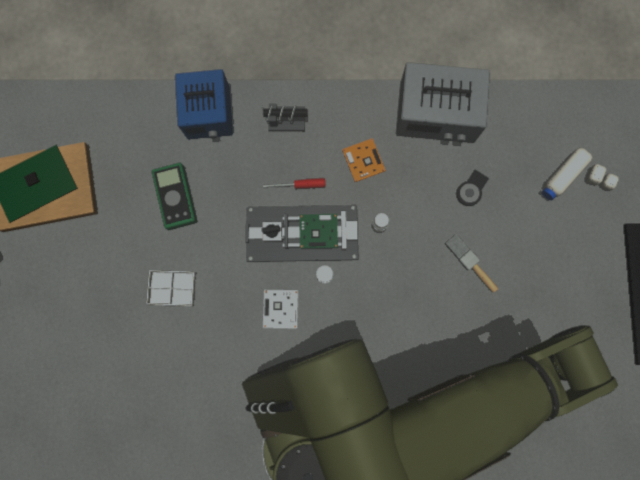

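View pics/scene0.png

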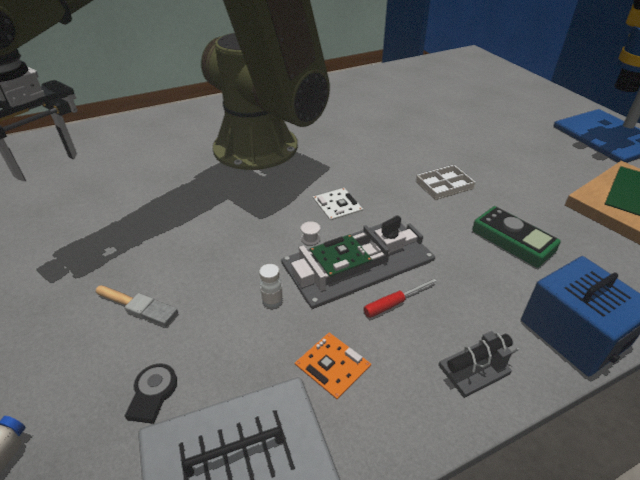

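The board to clamp is the green one at top (318,231). Things it could be confused with are the orange board (364,159), the white board (281,309) and the large green board on the wood (35,183). The knob is the black bar at (271,231); the black fan (470,190) and the black part at (285,117) are not it. Next I take a close crop and measure.

```bash
python3 - <<'E'
from h import *
c=shot('top'); im=c['pixels']; W=world(c)
save('crop1',cv2.resize(im[198:270,240:400],None,fx=5,fy=5,interpolation=cv2.INTER_CUBIC))
sl=np.zeros((480,640),bool); sl[200:268,240:365]=1
z=W[...,2]
def rect(m,h,name):
    m=cv2.morphologyEx(m.astype(np.uint8),cv2.MORPH_OPEN,np.ones((2,2)))
    k=max(cv2.findContours(m,cv2.RETR_EXTERNAL,cv2.CHAIN_APPROX_NONE)[0],key=cv2.contourArea)
    p=ray(c,k[:,0,:],h)[:,:2]; r=cv2.minAreaRect((p*1000).astype(np.float32)); print(name,r, 'px',k[:,0].mean(0)); return r
rect(sl&(z>.006)&(z<.1),.012,'base')
hsv=cv2.cvtColor(im,cv2.COLOR_RGB2HSV)
rect(sl&(hsv[...,0]>45)&(hsv[...,0]<90)&(hsv[...,1]>90),.042,'board')
rect(sl&(z>.066)&(W[...,1]>0),.086,'knob depth')
s2=sl.copy(); s2[:,:262]=0; s2[:,283:]=0; s2[:220]=0;s2[243:]=0
rect(s2&(im.max(-1)<45),.086,'knob dark')
print(np.round(z[222:242:2,258:290:2]*1000).astype(int))
E
```

```text
base ((552.7665405273438, 32.852439880371094), (153.2884063720703, 301.99371337890625), 1.907856822013855) px [301.69565217 234.33623188]
board ((547.8834838867188, 6.055562973022461), (46.516849517822266, 77.28785705566406), 77.28073120117188) px [311.06306306 234.08108108]
knob depth ((549.3682861328125, 108.79934692382812), (16.725866317749023, 46.299957275390625), 9.81290054321289) px [271.23255814 229.6744186 ]
knob dark ((540.853271484375, 111.47649383544922), (5.194311141967773, 10.247801780700684), 0.19661393761634827) px [270. 233.]
[[  21   16   45   48   54   47   46   51   48   53   48   43   18   49
    51   10]
 [  13   10   48   48   49   48   53   53   55   51   47   48   46   51
    56   14]
 [  11    6   46   49   58   86   87   89   83   82   83   48   42   49
    54   11]
 [  27   26   88   88   87   94   90   86   82   90   86   54   25   51
    54   24]
 [  32   23   84   89 1550   84   83   89   82   82   70   50   23   51
    49   34]
 [  26   22   78   76   81   74   64   58   60   56   57   51   21   48
    51   24]
 [  22   31   48   55   55   57 1550   60   49   55   41   54   33   52
    56   24]
 [  30   30   50   50   48   55   63   63   58   52   56   56   51   54
    62   21]
 [  21   24   53   49   53   51   48   53   54   46   55   47   52   51
    55   15]
 [  14    4   15   49   47   46   45   46   46   44   49   49   17   59
    58   12]]
```

View pics/crop1.png

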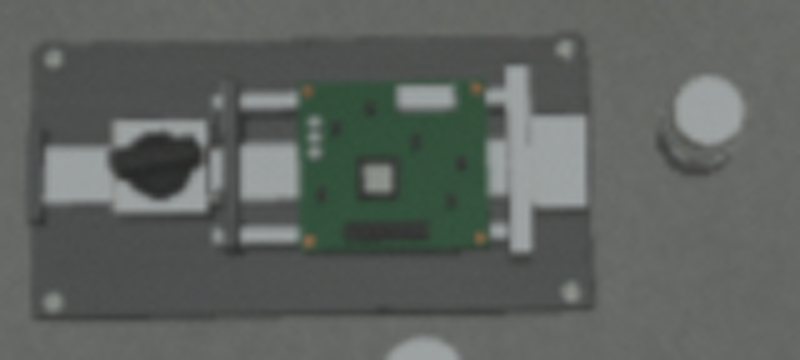

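The crop confirms it. The knob's black bar lies almost along the slide, so it is tight. The green board with four copper corners sits between the carriage jaw (crop x≈232) and the fixed jaw (crop x≈515). From this I get the knob at about (0.550, 0.109), bar at about 100–104°, holder yaw about 0.033 and carriage at about 0.020. I'm moving in now.

send_rows(
  motion=[
    [[0.5,-0.4,0],[0,0,0],1],
    [[1,-0.75,0],[0,0,0],1],
    [[1,-0.75,0],[0,0,0],1],
    [[1,-0.75,0],[0,0,0],1],
    [[1,-0.75,0],[0,0,0],1],
    [[1,-0.75,0],[0,0,0],1],
    [[1,-0.75,0],[0,0,0],1],
    [[1,-0.75,0],[0,0,0],1],
    [[1,-0.75,0],[0,0,0],1],
    [[1,-0.75,0],[0,0,0],1],
    [[1,-0.75,0],[0,0,0],1],
    [[1,-0.75,0],[0,0,0],1],
  ],
)

```text
time_s: 1.35
ee_pos: [0.4377, -0.1088, 0.2054]
eef_rot: [-3.142, 0.0, 0.453]
force: [0.7, -0.1, -0.3]
grip_width: 0.094
grip_force: 0.0
```

send_rows(
  motion=[
    [[1,-0.75,0],[0,0,0],1],
    [[1,-0.75,0],[0,0,0],1],
    [[1,-0.75,0],[0,0,0],1],
    [[1,-0.75,0],[0,0,0],1],
    [[1,-0.75,0],[0,0,0],1],
    [[0.9,-0.7,0],[0,0,0],1],
    [[0.6,-0.45,0],[0,0,0],1],
    [[0,0,0],[0,0,-1],1],
    [[0,0,0],[0,0,-1],1],
    [[0,0,0],[0,0,-1],1],
    [[0,0,0],[0,0,-1],1],
    [[0,0,0],[0,0,-1],1],
  ],
)

```text
time_s: 2.55
ee_pos: [0.5482, 0.1072, 0.2052]
eef_rot: [-3.141, 0.0, 1.058]
force: [0.5, 0.6, -0.2]
grip_width: 0.0942
grip_force: 0.0
```

send_rows(
  motion=[
    [[0,0,0.5],[0,0,-1],1],
    [[0,0,0.5],[0,0,-1],1],
    [[0,0,0.5],[0,0,-1],1],
    [[0,0,0.5],[0,0,-1],1],
    [[0,0,0.5],[0,0,-1],1],
    [[0,0,0],[0,0,-0.9],1],
    [[0,0,0],[0,0,0],1],
    [[0,0,0],[0,0,0],1],
  ],
)

```text
time_s: 3.35
ee_pos: [0.5484, 0.1072, 0.1306]
eef_rot: [3.141, 0.0, 1.758]
force: [1.0, -0.1, 0.7]
grip_width: 0.094
grip_force: 0.0
```

```bash
cat > st.py <<'E'
from h import *
def st():
    o=get_obs(); R=Ro.from_euler('xyz',o['eef_rot']).as_matrix()
    print({k:np.round(o[k],4) for k in('time_s','ee_pos','eef_rot','force','grip_width','grip_force')}); return o,R
E
python3 - <<'E'
from st import *
o,R=st(); 
d=np.array([.550,.1095,.062])-o['ee_pos']; print(R.T@d/.03)
c=shot('scene'); save('scene1',cv2.resize(c['pixels'][130:330,240:480],None,fx=3,fy=3,interpolation=cv2.INTER_CUBIC))
print(proj(c,[[.550,.1095,.086],[.55,.1095,.058]]))
E
```

```text
{'time_s': np.float64(3.35), 'ee_pos': array([0.5484, 0.1072, 0.1306]), 'eef_rot': array([3.1414, 0.    , 1.7576]), 'force': array([ 0.9581, -0.0708,  0.6673]), 'grip_width': np.float64(0.094), 'grip_force': np.float64(0.0)}
[0.06490962 0.06477552 2.28626024]
[[389.49667783 218.81234918]
 [388.25499046 228.95517335]]
```

View pics/scene1.png

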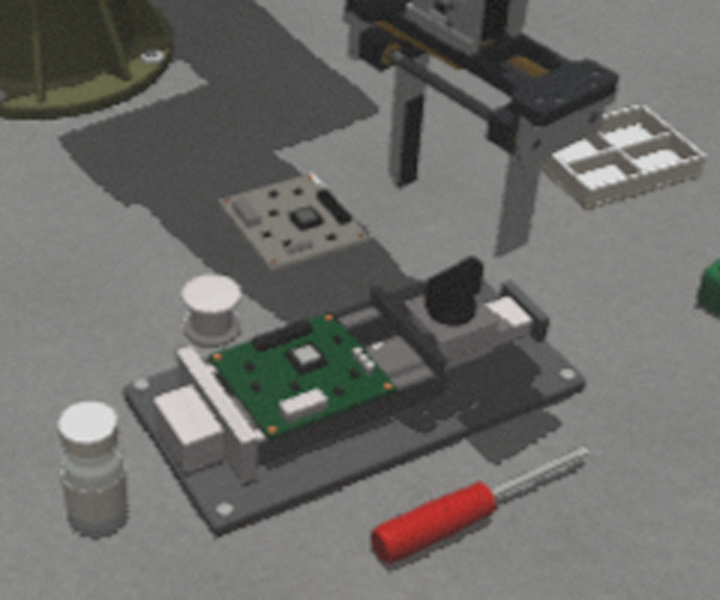

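The open fingers are above the knob and astride it (bar top at crop ≈(454,269), predicted (448,266)), with nothing below them in the way. I'll lower and grip.

send_rows(
  motion=[
    [[0.1,0.05,0.6],[0,0,0],1],
    [[0,0,0.7],[0,0,0],1],
    [[0,0,0.6],[0,0,0],1],
    [[0,0,0.36],[0,0,0],1],
    [[0,0,0],[0,0,0],-0.3],
    [[0,0,0],[0,0,0],-0.5],
    [[0,0,0],[0,0,0],-0.7],
    [[0,0,0],[0,0,0],-0.8],
    [[0,0,0],[0,0,0],-1],
    [[0,0,0],[0,0,0],-1],
    [[0,0,0],[0,0,0],-1],
    [[0,0,0],[0,0,0],-1],
  ],
  squeeze=45,
)

```text
time_s: 4.6
ee_pos: [0.5493, 0.1104, 0.0626]
eef_rot: [-3.142, -0.0, 1.761]
force: [0.5, -0.3, 0.3]
grip_width: 0.0329
grip_force: 0.0
```

send_rows(
  motion=[
    [[0,0,0],[0,0,0],-1],
    [[0,0,0],[0,0,0],-1],
    [[0,0,0],[0,0,0],-1],
  ],
)

```text
time_s: 4.9
ee_pos: [0.5528, 0.1111, 0.0629]
eef_rot: [3.132, 0.0, 1.761]
force: [27.4, 6.3, -15.5]
grip_width: 0.0138
grip_force: 44.8
```

send_rows(
  motion=[
    [[0,0.06,0],[0,0,0],-1],
    [[0,0.06,0],[0,0,0],-1],
    [[0,0,0],[0,0,0],-1],
    [[0,0,0],[0,0,0],-1],
  ],
)

```text
time_s: 5.3
ee_pos: [0.5534, 0.1112, 0.0628]
eef_rot: [3.14, 0.0, 1.761]
force: [6.0, 0.9, -1.9]
grip_width: 0.0139
grip_force: 44.9
```

send_rows(
  motion=[
    [[0,0.02,0],[0,0,-0.7],-1],
    [[0,0,0],[0,0,-0.7],-1],
    [[0,0,0],[0,0,-0.7],-1],
    [[0,0,0],[0,0,-0.7],-1],
    [[0,0,0],[0,0,-0.7],-1],
    [[0,0,0],[0,0,-0.7],-1],
    [[0,0,0],[0,0,-0.7],-1],
    [[0,0,0],[0,0,-0.7],-1],
    [[0,0,0],[0,0,-0.7],-1],
    [[0,0,0],[0,0,-0.7],-1],
    [[0,0,0],[0,0,0],-1],
    [[0,0,0],[0,0,0],-1],
  ],
)

```text
time_s: 6.5
ee_pos: [0.5529, 0.1108, 0.0626]
eef_rot: [-3.14, -0.001, 2.598]
force: [-3.7, -4.2, 3.6]
grip_width: 0.0137
grip_force: 45.0
```

```bash
python3 - <<'E'
from st import *
o,R=st(); print(o['moment'],o['qpos'])
yaw=.033
d=np.array([np.sin(yaw),-np.cos(yaw),0]); print('per 1mm of slide, units:',R.T@d/30)
# holder yaw by the pale rail/jaw: fixed jaw bright bar edge
c=shot('top'); im=c['pixels']; hsv=cv2.cvtColor(im,cv2.COLOR_RGB2HSV)
save('crop2',cv2.resize(im[198:270,240:400],None,fx=5,fy=5,interpolation=cv2.INTER_CUBIC))
m=np.zeros((480,640),np.uint8); m[208:252,338:350]=(im[208:252,338:350].min(-1)>120)
k=max(cv2.findContours(m,0,1)[0],key=cv2.contourArea); p=ray(c,k[:,0],.052)[:,:2]*1000
print('jaw',cv2.minAreaRect(p.astype(np.float32)))
m=(hsv[...,0]>45)&(hsv[...,0]<90)&(hsv[...,1]>90); q=np.zeros((480,640),np.uint8); q[205:255,295:345]=m[205:255,295:345]; q=cv2.morphologyEx(q,cv2.MORPH_CLOSE,np.ones((9,9)))
k=max(cv2.findContours(q,0,1)[0],key=cv2.contourArea); p=ray(c,k[:,0],.042)[:,:2]*1000
print('board',cv2.minAreaRect(p.astype(np.float32)))
E
```

```text
{'time_s': np.float64(6.5), 'ee_pos': array([0.5529, 0.1108, 0.0626]), 'eef_rot': array([-3.1404e+00, -7.0000e-04,  2.5982e+00]), 'force': array([-3.6824, -4.1896,  3.6312]), 'grip_width': np.float64(0.0137), 'grip_force': np.float64(44.9602)}
[-1.01350592  0.62377536  0.12553832] [ 1.33143559e-01  4.87124295e-01  1.61719036e+00 -5.99960115e-04
  1.03856248e+00 -8.93997865e-01]
per 1mm of slide, units: [-1.81655840e-02 -2.79485637e-02  2.14263507e-05]
jaw ((558.3134155273438, -77.33390045166016), (95.73575592041016, 28.831640243530273), 0.05110881105065346)
board ((555.8360595703125, -10.44858169555664), (86.60142517089844, 92.77127838134766), 3.0556323528289795)
```

View pics/crop2.png

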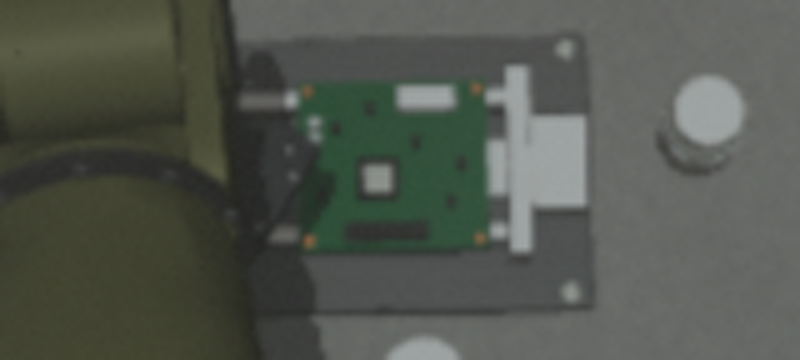

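The view shows the arm over the carriage, and the board unchanged, slightly askew at crop (302–488, 83–250). The knob has turned about 0.84 rad counter-clockwise, so the carriage is free. Sliding now, first 30 mm.

send_rows(
  motion=[
    [[-0.09,-0.14,0],[0,0,0],-1],
    [[-0.09,-0.14,0],[0,0,0],-1],
    [[-0.09,-0.14,0],[0,0,0],-1],
    [[-0.09,-0.14,0],[0,0,0],-1],
    [[-0.09,-0.14,0],[0,0,0],-1],
    [[-0.09,-0.14,0],[0,0,0],-1],
    [[0,0,0],[0,0,0],-1],
    [[0,0,0],[0,0,0],-1],
  ],
)

```text
time_s: 7.35
ee_pos: [0.5536, 0.0811, 0.0626]
eef_rot: [-3.141, -0.001, 2.599]
force: [-5.9, -1.1, 5.6]
grip_width: 0.0134
grip_force: 45.0
```

```bash
python3 - <<'E'
from st import *
o,R=st()
c=shot('top'); im=c['pixels']; save('crop3',cv2.resize(im[198:270,240:400],None,fx=5,fy=5,interpolation=cv2.INTER_CUBIC))
g=im.astype(int).sum(-1)
# fixed jaw +y edge: subpixel, per-row, averaged rows with dark base next to it
for v in (212,215,225,240,246): print(v,g[v,334:350])
print('y at z=.052 of cols 340.5..342, row 229',ray(c,[[340.5,229],[341,229],[341.5,229],[342,229]],.052)[:,1])
E
```

```text
{'time_s': np.float64(7.35), 'ee_pos': array([0.5536, 0.0811, 0.0626]), 'eef_rot': array([-3.1407e+00, -1.4000e-03,  2.5987e+00]), 'force': array([-5.9031, -1.1255,  5.6186]), 'grip_width': np.float64(0.0134), 'grip_force': np.float64(44.9589)}
212 [240 241 236 243 240 239 264 418 468 477 466 378 282 245 241 242]
215 [254 281 247 278 322 335 350 441 472 475 471 385 284 245 244 245]
225 [189 191 198 256 290 299 311 371 451 478 475 427 456 478 480 477]
240 [192 193 190 199 224 237 234 249 417 473 482 469 330 228 221 221]
246 [198 245 244 208 217 230 227 247 416 475 482 467 347 252 239 237]
y at z=.052 of cols 340.5..342, row 229 [-0.06945674 -0.07076432 -0.07207187 -0.07337938]
```

View pics/crop3.png

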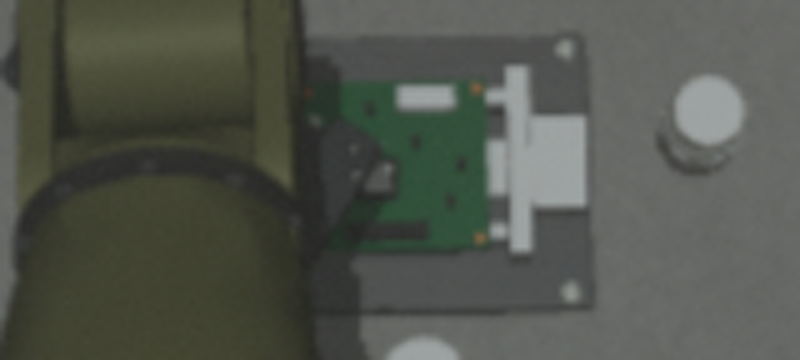

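The board has not moved yet; about 10 mm of gap remains at the fixed jaw (crop x 488→507). The fixed jaw face is at y≈-0.071, which puts first tight contact at knob y≈0.070 and the target at about 0.066. I'll go slowly and watch the force.

send_rows(
  motion=[
    [[-0.045,-0.07,0],[0,0,0],-1],
    [[-0.045,-0.07,0],[0,0,0],-1],
    [[-0.045,-0.07,0],[0,0,0],-1],
  ],
)

```text
time_s: 7.7
ee_pos: [0.5538, 0.0743, 0.0626]
eef_rot: [3.141, -0.002, 2.599]
force: [-6.5, 4.9, 5.4]
grip_width: 0.0141
grip_force: 45.0
```

send_rows(
  motion=[
    [[-0.018,-0.028,0],[0,0,0],-1],
    [[-0.018,-0.028,0],[0,0,0],-1],
  ],
)

```text
time_s: 7.9
ee_pos: [0.5539, 0.0724, 0.0626]
eef_rot: [3.141, -0.002, 2.599]
force: [-6.1, 4.9, 4.8]
grip_width: 0.0135
grip_force: 45.0
```

send_rows(
  motion=[
    [[-0.018,-0.028,0],[0,0,0],-1],
    [[-0.018,-0.028,0],[0,0,0],-1],
  ],
)

```text
time_s: 8.1
ee_pos: [0.5539, 0.0704, 0.0626]
eef_rot: [3.141, -0.002, 2.599]
force: [-7.8, 4.8, 6.1]
grip_width: 0.0135
grip_force: 45.0
```

send_rows(
  motion=[
    [[-0.018,-0.028,0],[0,0,0],-1],
  ],
)

```text
time_s: 8.2
ee_pos: [0.5539, 0.0694, 0.0626]
eef_rot: [3.141, -0.002, 2.599]
force: [-6.3, 5.2, 6.0]
grip_width: 0.0138
grip_force: 45.0
```

send_rows(
  motion=[
    [[-0.018,-0.028,0],[0,0,0],-1],
  ],
)

```text
time_s: 8.3
ee_pos: [0.554, 0.0684, 0.0626]
eef_rot: [3.141, -0.002, 2.599]
force: [-7.1, 5.4, 5.0]
grip_width: 0.0137
grip_force: 45.0
```

send_rows(
  motion=[
    [[-0.018,-0.028,0],[0,0,0],-1],
  ],
)

```text
time_s: 8.4
ee_pos: [0.554, 0.0675, 0.0626]
eef_rot: [3.141, -0.002, 2.599]
force: [-6.2, 5.2, 5.1]
grip_width: 0.0135
grip_force: 44.9
```

send_rows(
  motion=[
    [[-0.018,-0.028,0],[0,0,0],-1],
  ],
)

```text
time_s: 8.5
ee_pos: [0.554, 0.0666, 0.0626]
eef_rot: [3.141, -0.002, 2.599]
force: [-7.3, 6.7, 6.0]
grip_width: 0.0136
grip_force: 44.9
```

send_rows(
  motion=[
    [[-0.018,-0.028,0],[0,0,0],-1],
  ],
)

```text
time_s: 8.6
ee_pos: [0.554, 0.0657, 0.0626]
eef_rot: [3.141, -0.002, 2.599]
force: [-6.6, 7.9, 5.3]
grip_width: 0.0138
grip_force: 44.9
```

Force is now rising at about 1.2 N/mm, so contact was at y≈0.0677. The target is about 0.0637.

send_rows(
  motion=[
    [[-0.018,-0.028,0],[0,0,0],-1],
    [[-0.018,-0.028,0],[0,0,0],-1],
  ],
)

```text
time_s: 8.8
ee_pos: [0.5541, 0.064, 0.0627]
eef_rot: [3.141, -0.003, 2.599]
force: [-6.6, 9.6, 5.4]
grip_width: 0.0139
grip_force: 44.9
```

send_rows(
  motion=[
    [[0,0,0],[0,0,0],-1],
    [[0,0,0],[0,0,0],-1],
  ],
)

```text
time_s: 9.0
ee_pos: [0.554, 0.0639, 0.0626]
eef_rot: [3.141, -0.002, 2.599]
force: [-6.5, 7.7, 5.6]
grip_width: 0.014
grip_force: 44.9
```

```bash
python3 - <<'E'
from st import *
o,R=st()
c=shot('top'); im=c['pixels']; save('crop4',cv2.resize(im[198:270,240:400],None,fx=5,fy=5,interpolation=cv2.INTER_CUBIC))
E
```

```text
{'time_s': np.float64(9.0), 'ee_pos': array([0.554 , 0.0639, 0.0626]), 'eef_rot': array([ 3.141e+00, -2.500e-03,  2.599e+00]), 'force': array([-6.4513,  7.6837,  5.6228]), 'grip_width': np.float64(0.014), 'grip_force': np.float64(44.9474)}
```

View pics/crop4.png

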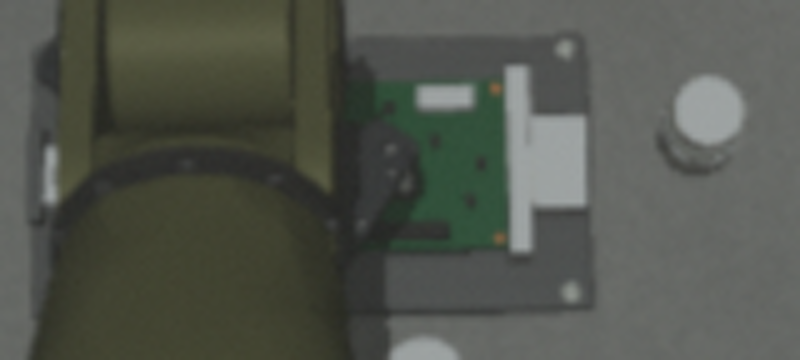

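The board's edge is now flush with the fixed jaw (crop x≈507), and the spring is pressed in about 4 mm. Tightening the knob.

send_rows(
  motion=[
    [[0,0,0],[0,0,0.7],-1],
    [[0,0,0],[0,0,0.7],-1],
    [[0,0,0],[0,0,0.7],-1],
    [[0,0,0],[0,0,0.7],-1],
    [[0,0,0],[0,0,0.7],-1],
    [[0,0,0],[0,0,0.7],-1],
    [[0,0,0],[0,0,0.7],-1],
    [[0,0,0],[0,0,0.7],-1],
    [[0,0,0],[0,0,0.7],-1],
    [[0,0,0],[0,0,0.7],-1],
    [[0,0,0],[0,0,0.2],-1],
    [[0,0,0],[0,0,0],-1],
  ],
)

```text
time_s: 10.25
ee_pos: [0.5546, 0.0643, 0.0627]
eef_rot: [3.141, -0.003, 1.734]
force: [-2.8, 11.2, 2.7]
grip_width: 0.0136
grip_force: 45.0
```

```bash
python3 - <<'E'
from st import *
o,R=st(); print(o['moment'])
E
```

```text
{'time_s': np.float64(10.25), 'ee_pos': array([0.5546, 0.0643, 0.0627]), 'eef_rot': array([ 3.1414e+00, -2.5000e-03,  1.7340e+00]), 'force': array([-2.8446, 11.2247,  2.7256]), 'grip_width': np.float64(0.0136), 'grip_force': np.float64(44.9511)}
[2.05942999 0.6386915  0.03994264]
```

Yaw 1.734 puts the knob at about 1.43, which is tight. Releasing and lifting straight up.

send_rows(
  motion=[
    [[0,0,0],[0,0,0],-0.4],
    [[0,0,0],[0,0,0],-0.2],
    [[0,0,0],[0,0,0],0],
    [[0,0,0],[0,0,0],0],
    [[0,0,0],[0,0,0],0],
    [[0,0,-0.3],[0,0,0],0],
    [[0,0,-0.6],[0,0,0],0],
    [[0,0,-1],[0,0,0],0],
    [[0,0,-1],[0,0,0],0],
    [[0,0,-1],[0,0,0],0],
  ],
)

```text
time_s: 11.25
ee_pos: [0.5548, 0.0628, 0.1816]
eef_rot: [3.141, 0.0, 1.737]
force: [0.4, -0.4, 0.4]
grip_width: 0.047
grip_force: 0.0
```

send_rows(
  motion=[
    [[1,0,0],[0,0,0],0],
    [[1,0,0],[0,0,0],0],
    [[1,0,0],[0,0,0],0],
    [[1,0,0],[0,0,0],0],
    [[1,0,0],[0,0,0],0],
    [[1,0,0],[0,0,0],0],
    [[1,0,0],[0,0,0],0],
    [[0.5,0,0],[0,0,0],0],
    [[0,0,0],[0,0,0],0],
    [[0,0,0],[0,0,0],0],
  ],
)

```text
time_s: 12.25
ee_pos: [0.5179, 0.284, 0.1798]
eef_rot: [3.142, 0.0, 1.737]
force: [0.0, -0.2, -0.3]
grip_width: 0.0468
grip_force: 0.0
```

```bash
python3 - <<'E'
from st import *
o,R=st()
c=shot('top'); im=c['pixels']; W=world(c); z=W[...,2]
save('crop5',cv2.resize(im[198:270,240:400],None,fx=5,fy=5,interpolation=cv2.INTER_CUBIC))
m=np.zeros((480,640),np.uint8); m[215:250,270:310]=((z>.066)&(z<.1))[215:250,270:310]
k=max(cv2.findContours(m,0,1)[0],key=cv2.contourArea); print('knob',cv2.minAreaRect((ray(c,k[:,0],.086)[:,:2]*1000).astype(np.float32)))
hsv=cv2.cvtColor(im,cv2.COLOR_RGB2HSV)
m=(hsv[...,0]>45)&(hsv[...,0]<90)&(hsv[...,1]>90); q=np.zeros((480,640),np.uint8); q[205:255,295:345]=m[205:255,295:345]; q=cv2.morphologyEx(q,cv2.MORPH_CLOSE,np.ones((9,9)))
k=max(cv2.findContours(q,0,1)[0],key=cv2.contourArea); print('board',cv2.minAreaRect((ray(c,k[:,0],.042)[:,:2]*1000).astype(np.float32)))
E
```

```text
{'time_s': np.float64(12.25), 'ee_pos': array([0.5179, 0.284 , 0.1798]), 'eef_rot': array([3.1416e+00, 3.0000e-04, 1.7368e+00]), 'force': array([ 0.0168, -0.1642, -0.3041]), 'grip_width': np.float64(0.0468), 'grip_force': np.float64(0.0)}
knob ((552.6854858398438, 64.47529602050781), (17.574350357055664, 44.56725311279297), 9.819754600524902)
board ((555.88427734375, -22.091808319091797), (82.9684066772461, 92.31952667236328), 0.214355930685997)
```

View pics/crop5.png

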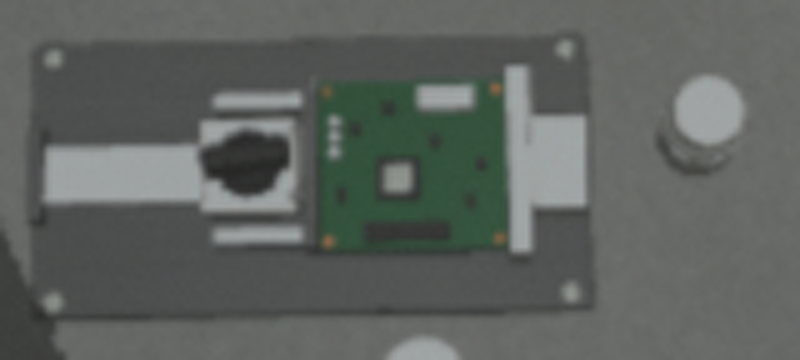

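The board is flush with the jaw at crop x≈505 and square to it. The jaw bar touches the board at crop x≈315, the knob bar is back in the tight position, and the spool and jar are where they were. Handing in.

```bash
python3 -c "
from station import *
print(hand_in())"
```

```text
the job is handed in; nothing more can be done
None
```

The job is handed in: the board is clamped flush and square against the fixed jaw, the sprung jaw is pressed in about 4 mm by force (about 5.5 mm by camera), the knob is tight at about 1.43 rad, and the arm is clear; no verdict was returned.

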